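Set out the spring-check plate

ROBOT

A 7-joint arm with a two-finger parallel gripper is mounted at the origin on a cart in front of the work surface, level with it; the furniture and walls round the work are solid. World frame = base frame: x ahead of the robot, y to its left, z up, the work surface at z = 0. Lengths are in m, angles in rad, forces in N, time in s.
With the tool pointing down it reaches from about 0.35 to 0.9 m from the base axis. Payload 8.1 kg.
Tool frame: the origin (TCP) lies midway between the tips of the shut fingers; the grasp point (between the pads) lies arm.tcp_to_grasp behind it (arm.tcp_to_grasp is the distance from the TCP to the grasp point, in m); z points along the fingers, y is the line along which they close (so a half turn about z gives the same grasp; the last joint's range is limited). The gripper opens to 92 mm and grips with 3 to 60 N. Pads are 19 mm wide; open, the fingers measure 130 mm over their backs; the gripper's body (75 mm by 190 mm) begins 47 mm behind the grasp point.
Start: joints at [-1.379, 0.434, 0.025, 1.573, -0.012, 1.134, -0.075], TCP at [0.182, 0.598, 0.227] pointing down, gripper open.
Joint ranges: [-2.62, 2.62], [-0.44, 2.09], [-1.27, 1.32], [0.08, 2.57], [-1.32, 4.46], [0.12, 2], [-2.74, 2.74]. Speed limits (rad/s): [2.22, 2.22, 3.01, 3.01, 3.14, 3.14, 3.14].

INTERFACE

Orientations are given as a rotation vector (axis times angle).
In Python, from cell import observe, get_image, arm gives the robot as it stands. The module is installed in compiled form; this text tells all that it offers.
- The arm moves only by the tool drive_tool, never from a script. Its argument "steps" is a list of rows, each a list of 5 numbers: the closure, from 0 (fully open) to 1 (shut), then the shift along the world's x, y, z in mm, then the turn about the world's z in rad. In form: [[hand, x, y, z, roll], ...]. A call has 1 to 20 rows; each row shifts and turns the commanded pose from where the row before left it; what a row does not reach is not made up. A row lasts 1/12 s, in which the tool goes at most 41.7 mm and 7.16 degrees, less where a joint would pass 70% of its speed; a pose out of reach is approached as far as the arm can. A call with a gripper value outside its range is refused whole. The fingers move at their own pace and stop on an object; "grip_force" is the grip in N (left out, the last holds). Time passes only in rows, so rows that do not move let the fingers close. It gives the time, the measured TCP pose, the force, the opening and the grip force at its end, in the units of the state.
- observe(): the state, without advancing time (a new reading comes with each control period).
- get_image(name): name is "side" or "top" or "wrist"; returns a dict with "image" (400x640x3 uint8, red, green, blue), "vfov" (degrees; the focal length in pixels is half the picture's height over the tangent of half this angle, whatever the lens; pixels are square), "cx", "cy" (the principal point, pixels), "xyz" and "attitude" of the camera in the world. Camera axes: x right, y down, z forward; pixel columns grow to the right and rows downward; lengths in m; the calibration is good to about 2 mm. The wrist camera is an equidistant fisheye: a pixel r from the principal point sees the ray r / f radians off the axis. A picture is of the moment at which its call begins. There is no depth.
- arm.sign_off(): hands the job in; it is judged then, once.
The state is a dict: "clock": time; "joints": joint angles; "dq": joint speeds; "joint_efforts": joint torques, N m; "position": TCP position; "ee_rot": TCP orientation; "force": force on the tool from outside, world axes, zero at the start; "ft_torque": the same for the moment, N m; "width": opening from 0.0 (shut) to 1.0 (fully open); "gripper_force": force on a finger pad.
Only numpy, scipy, OpenCV 4.12 (cv2) and the standard library are available. Lean on these libraries where they do the work, as an engineer would, in place of code of your own. Each camera call takes 0.05 s, during which the arm holds its last target. There are 200 camera calls.

TASK

Set out the gauges and sample springs on the grey plate for the spring check. Lay the large ring gauge flat in the middle of the square next to the steel block on its left, with the small ring gauge centred on top of it; stand the slim dark spring in the middle of the square next to the block on its right, and stand the tall silver spring in the middle of the square next to the black loupe on its left. Left and right are as seen from the robot, along the rows of the plate; leave the block and the loupe where they stand.

Things in the scene. Friction and masses are not known exactly. Their poses are not given: they have to be found in the camera images.
- plate: flat grey metal plate screwed to the worktop, 180 (x) x 340 (y) x 6 mm thick, smooth on top, with thin engraved lines that mark two rows of four 80 mm squares (level with the surface, no ridges). Origin: centre of its underside. x points away from the robot, y along the rows to the left. Square centres at x = -40 or +40, y = -120, -40, +40 or +120 mm; its top is at z = 6 mm.
- block: ground steel block with a thin violet plate on its right side, 66 (x) x 46 (y) x 49 mm, 0.6 kg, standing on the plate in the middle of a square (to 3 mm), its axes parallel to the plate's. It is in the second square from the left of the near row or in the third from the left of the far row. Origin: centre of its underside; y points left along the row. The square on its left is centred at y = +80 mm, that on its right at y = -80 mm in its frame. Must stay where it is.
- loupe: black round standing magnifier, 45 mm across, 49 mm high, standing on the plate in the middle of a square (to 3 mm) of the row that the block is not in (third from the left of the far row, or second from the left of the near row), its axes parallel to the plate's. Origin: centre of its underside; y points left along the row. The square on its left is centred at y = +80 mm in its frame. Must stay where it is.
- large_ring: large light-grey ring gauge, 52 mm outside diameter, 16 mm high, lying flat on the worktop beside the plate; origin: centre of its underside, z up. Grasp across the rim (the bore is not usable).
- small_ring: small light-grey ring gauge, 44 mm outside diameter, 14 mm high, lying flat on the worktop beside the plate; origin: centre of its underside, z up. Grasp across the rim (the bore is not usable).
- slim_spring: slim dark coil spring, 22 mm diameter, 30 mm high, standing on the worktop beside the plate; rigid; origin: centre of its underside, z up. Grasp across the coil.
- tall_spring: tall silver coil spring, 43 mm diameter, 104 mm high, 50 g, standing on the worktop beside the plate; rigid; origin: centre of its underside, z up. Grasp across the coil, anywhere along its height; it tips over if knocked.
Not all that is in view belongs to the job. There is more than one size of the tall_spring; the job needs the middle-sized. Leave any yellow look-alike of the small_ring alone.

How it is judged:
By the outcome, as a careful person would: the job done as asked, in the order asked, and still so for the second after the job is handed in, with the robot touching nothing.
It also fails if it takes over 109 s, if anything falls off the work surface, if the arm or the gripper's body presses on something with over 40 N, if the wrist force passes 120 N, or if a joint passes its speed limit or range.

## Working session

There is one attempt and no reset: what is moved stays moved. The work goes in short steps, Python scripts to look and compute and a tool call to move; the robot and the scene stay as the last step left them, time stands still between calls to the robot, and variables do not carry over. Pictures are saved under pics/ and viewed, at most 14 in all, crops included, and the job is handed in when it is done.

Besides the shell and the picture viewer there is one more tool, called after "Emit:" as name([rows], argument=value, ...), one row to a line, values as JSON. drive_tool: Moves the arm, as the interface text tells. Its arguments: {"type":"object","properties":{"steps":{"type":"array"},"grip_force":{"type":"number"}},"required":["steps"]}

```bash
mkdir -p pics; cat > h.py <<'E'
import numpy as np, cv2
from cell import observe,get_image,arm
from scipy.spatial.transform import Rotation as R
def rot(a):
    a=np.array(a,float)
    return a if a.shape==(3,3) else (R.from_rotvec(a).as_matrix() if a.size==3 else R.from_quat(a).as_matrix())
def ray(c,u,v,fish=False):
    f=200/np.tan(np.radians(c['vfov'])/2)
    x,y=u-c['cx'],v-c['cy']
    if fish:
        r=np.hypot(x,y)+1e-9;t=r/f
        d=np.array([x/r*np.sin(t),y/r*np.sin(t),np.cos(t)])
    else: d=np.array([x/f,y/f,1])
    return rot(c['attitude'])@d
def at(c,u,v,z,fish=False):
    d=ray(c,u,v,fish);p=np.array(c['xyz']);return p+d*(z-p[2])/d[2]
def px(c,P,fish=False):
    f=200/np.tan(np.radians(c['vfov'])/2)
    q=rot(c['attitude']).T@(np.array(P)-c['xyz'])
    if fish:
        n=np.hypot(q[0],q[1])+1e-9;t=np.arctan2(n,q[2]);return c['cx']+f*t*q[0]/n,c['cy']+f*t*q[1]/n
    return c['cx']+f*q[0]/q[2],c['cy']+f*q[1]/q[2]
def save(c,n): cv2.imwrite('pics/'+n+'.png',c['image'][:,:,::-1])
E
python3 - <<'E'
from h import *
import pickle
print(observe(),arm.tcp_to_grasp)
for n in ['top','side','wrist']:
    c=get_image(n);save(c,n+'0');pickle.dump(c,open(n+'0.pkl','wb'))
    print(n,{k:v for k,v in c.items() if k!='image'})
E
```

```text
{'clock': 0.0, 'joints': array([-1.37862261,  0.43522588,  0.02494297,  1.5741112 , -0.0116087 ,
        1.1340229 , -0.07512747]), 'dq': array([ 1.48613770e-03,  9.68123341e-05,  1.47121373e-03, -2.06963457e-04,
       -6.04511768e-04, -7.57687059e-04,  3.96023790e-04]), 'joint_efforts': array([-1.10800152e-04, -6.67864966e+01,  9.84363891e-01, -3.14443731e+01,
       -6.06932212e-02,  4.31277906e-02,  1.77703851e-04]), 'position': array([0.18145962, 0.59752297, 0.22593739]), 'ee_rot': array([-4.61453018e-01, -3.10740268e+00,  2.54234503e-03]), 'force': array([0.29496048, 0.08450391, 0.40015041]), 'ft_torque': array([ 0.02121502, -0.04455382,  0.000742  ]), 'gripper_force': 0.0, 'width': 0.9992153827919965} 0.0188
top {'vfov': 51.85038655309266, 'cx': 311.5621479323723, 'cy': 195.556412103142, 'xyz': array([0.36672594, 0.00155483, 0.96055102]), 'attitude': array([-2.05376128,  2.17293437, -0.21523144])}
side {'vfov': 55.76505594718752, 'cx': 318.8773740371689, 'cy': 193.66284753989592, 'xyz': array([0.45684795, 0.70919667, 0.52147335]), 'attitude': array([-0.21941277,  2.71770536, -1.43381158])}
wrist {'vfov': 65.70646984690485, 'cx': 328.6540618085224, 'cy': 196.0345662482519, 'xyz': array([0.10303882, 0.62198021, 0.38390264]), 'attitude': array([2.31515359, 1.71733372, 0.26347552])}
```

View pics/top0.png

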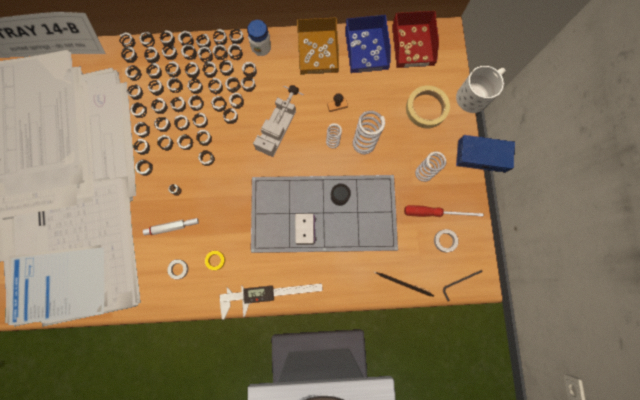

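View pics/side0.png

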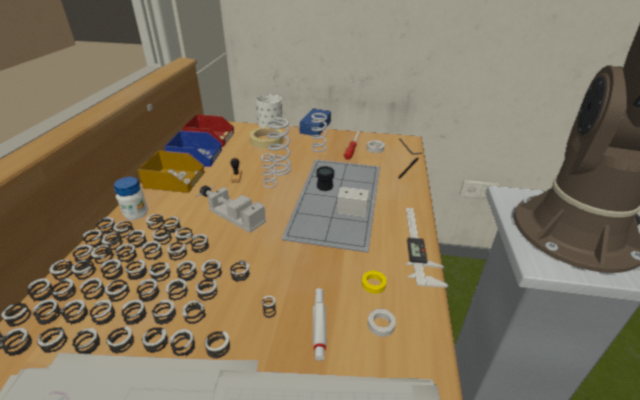

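Top view: the plate spans (251..397, 177..250). The block at (304,228) is second in the near row, and the loupe at (341,194) is third in the far row.

Candidates:
- **Tall spring:** (334,135), (368,132) or (431,166).
- **Rings:** light grey at (177,269) and (447,240), with the yellow look-alike at (214,260).
- **Slim spring:** (174,189).

I'll enlarge these to measure them.

```bash
python3 - <<'E'
from h import *
import pickle
c=pickle.load(open('top0.pkl','rb'));s=pickle.load(open('side0.pkl','rb'))
def crop(c,x,y,w,h,k): return cv2.resize(c['image'][y:y+h,x:x+w,::-1],None,fx=k,fy=k,interpolation=cv2.INTER_CUBIC)
a=crop(c,320,105,133,80,6)
b=np.hstack([crop(c,150,245,80,40,5),crop(c,420,220,80,40,5)])[:, :798]
cv2.imwrite('pics/c1.png',a)
d=crop(s,235,105,110,90,7);cv2.imwrite('pics/c2.png',d)
e=np.hstack([crop(c,150,170,50,50,8),crop(c,240,170,50,50,8)]);
cv2.imwrite('pics/c3.png',np.vstack([b,e[:400,:798]]))
for u,v in [(252,178),(394,177),(397,250),(252,250)]: print(at(c,u,v,.006))
E
```

```text
[0.61439226 0.1362739  0.006     ]
[ 0.59741871 -0.2026649   0.006     ]
[ 0.42442176 -0.19291159  0.006     ]
[0.44319407 0.14081436 0.006     ]
```

View pics/c1.png

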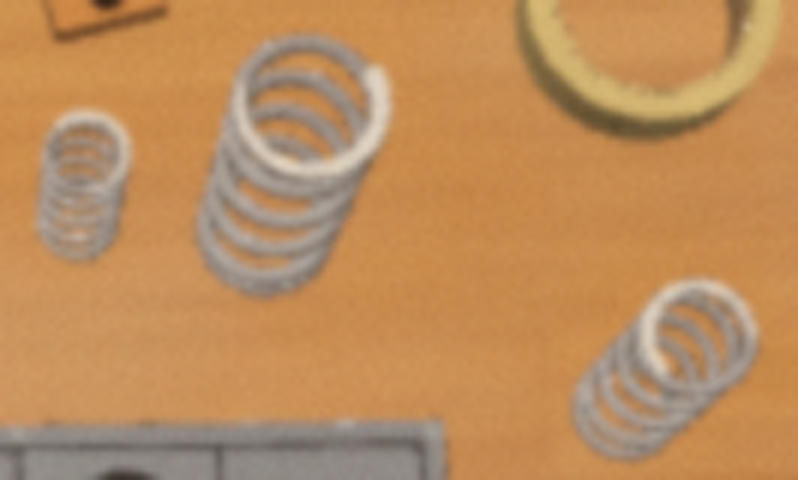

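View pics/c2.png

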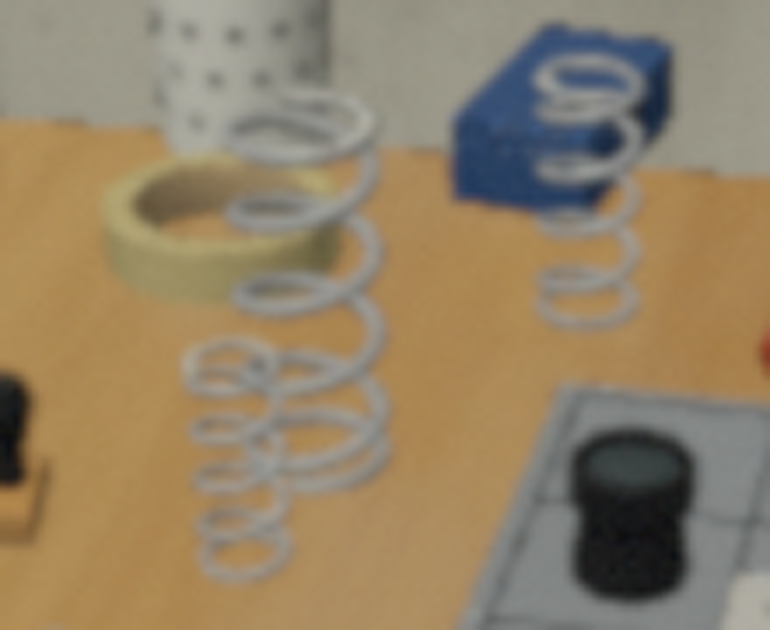

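View pics/c3.png

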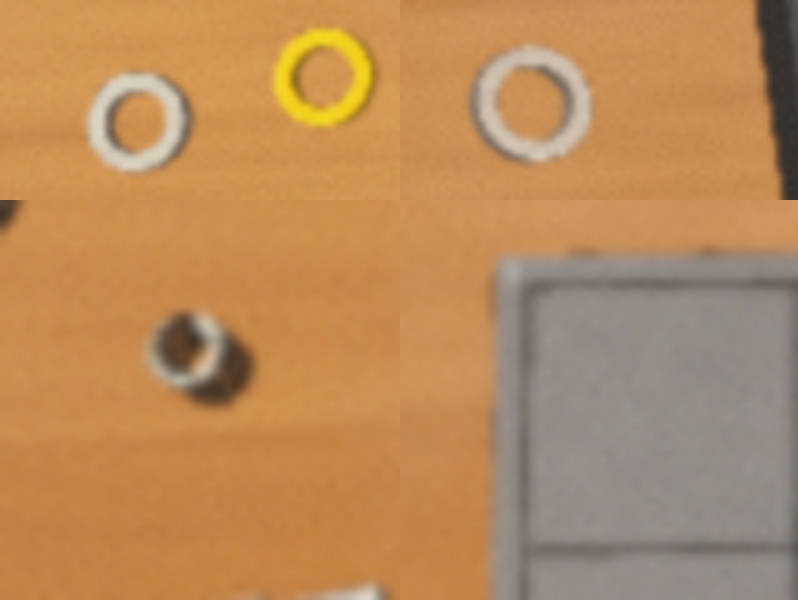

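The middle-sized tall spring is the right one at about (431,166). Its top is about 40 mm across, against roughly 33 and 55 for the others. The ring at (446,240.6) measures about 54 mm, so it is the large one. The ring at (177.6,269.2) measures about 45 mm, so it is the small one.

```bash
python3 - <<'E'
from h import *
import pickle
c=pickle.load(open('top0.pkl','rb'));s=pickle.load(open('side0.pkl','rb'))
hsv=cv2.cvtColor(c['image'],cv2.COLOR_RGB2HSV)
m=((hsv[...,1]<60)).astype(np.uint8); k=np.zeros_like(m);k[165:262,240:408]=1;m=cv2.morphologyEx(m*k,cv2.MORPH_CLOSE,np.ones((9,9)))
cn=max(cv2.findContours(m,0,1)[0],key=cv2.contourArea)[:,0]
P=np.array([at(c,u,v,.006)[:2] for u,v in cn],np.float32)
r=cv2.minAreaRect(P);print(r)
a=r[2] if r[1][0]<r[1][1] else r[2]-90
th=np.radians(a);print('yaw',th)
ctr=np.array(r[0]);Rm=np.array([[np.cos(th),-np.sin(th)],[np.sin(th),np.cos(th)]])
for n,q in dict(L=(-.04,.12),block=(-.04,.04),slim=(-.04,-.04),tall=(.04,.04),loupe=(.04,-.04)).items(): 
    w=ctr+Rm@np.array(q);print(n,w.round(4),'toppx',np.round(px(c,[*w,.055]),1),'sidepx',np.round(px(s,[*w,.055]),1))
for n,u,v,z in [('tallT',436.3,161.3,.104),('tallB',423.3,173.3,0),('slim',173.4,188.7,.03),('small',177.6,269.2,.014),('large',446.4,240.6,.016),('loupe',341,194,.055)]: print(n,at(c,u,v,z).round(4))
print(rot(observe()['ee_rot']).round(3))
E
```

```text
((0.521140992641449, -0.02849005162715912), (0.33796226978302, 0.17813509702682495), 87.61101531982422)
yaw -0.04169564844877109
L [0.4862 0.0931] toppx [269.8 227.7] sidepx [348.4 212.7]
block [0.4828 0.0131] toppx [305.9 227.1] sidepx [353.1 191.2]
slim [ 0.4795 -0.0668] toppx [342.1 226.6] sidepx [357.2 172.8]
tall [0.5628 0.0098] toppx [305.5 191.8] sidepx [317.6 186.9]
loupe [ 0.5594 -0.0701] toppx [341.  191.3] sidepx [324.2 169.1]
tallT [ 0.6033 -0.2761  0.104 ]
tallB [ 0.604  -0.2751  0.    ]
slim [0.593 0.316 0.03 ]
small [0.4087 0.3096 0.014 ]
large [ 0.4388 -0.3057  0.016 ]
loupe [ 0.5532 -0.0696  0.055 ]
[[-0.957  0.291 -0.   ]
 [ 0.291  0.957 -0.001]
 [-0.    -0.001 -1.   ]]
```

Emit:
drive_tool([
  [0.28, 27, -30, 0, -0.12],
  [0.28, 27, -30, 0, -0.12],
  [0.28, 27, -30, 0, -0.12],
  [0.28, 27, -30, 0, -0.12],
  [0.28, 27, -30, 0, -0.12],
  [0.28, 27, -30, 0, -0.12],
  [0.28, 27, -30, 0, -0.12],
  [0.28, 27, -30, 0, -0.12],
  [0.28, 27, -30, 0, -0.12],
  [0.28, 27, -30, 0, -0.12],
  [0.28, 0, -38, 0, -0.118],
  [0.28, 0, -38, 0, 0],
  [0.28, 0, -38, 0, 0],
  [0.28, 0, -38, 0, 0],
  [0.28, 0, -38, 0, 0],
  [0.28, 0, -38, 0, 0],
  [0.28, 0, -38, 0, 0],
  [0.28, 0, -38, 0, 0],
  [0.28, 0, -38, 0, 0],
  [0.28, 0, -38, 0, 0],
], grip_force=20)

```text
clock: 1.82
position: [0.4511, -0.0837, 0.2269]
ee_rot: [2.267, 2.175, 0.001]
force: [1.0, 0.0, -0.1]
width: 0.721
gripper_force: 0.0
```

```bash
python3 - <<'E'
from h import *
import pickle
c=get_image('wrist');pickle.dump(c,open('w1.pkl','wb'))
I=c['image'].copy()
for w in [(.4862,.0931,.006),(.4795,-.0668,.006),(.5628,.0098,.006)]:
    u,v=px(c,w,True);print(u,v);cv2.circle(I,(int(u),int(v)),3,(255,0,0),-1)
cv2.imwrite('pics/w1.png',I[:,:,::-1]);print(c['xyz'],rot(c['attitude']).round(3))
E
```

```text
351.61634578044254 24.836869435576205
350.8614213929759 153.350200285384
415.9468587203053 91.17783122232892
[ 0.45409848 -0.00166994  0.38476839] [[ 0.999 -0.04  -0.011]
 [-0.042 -0.953 -0.301]
 [ 0.002  0.301 -0.954]]
```

View pics/w1.png

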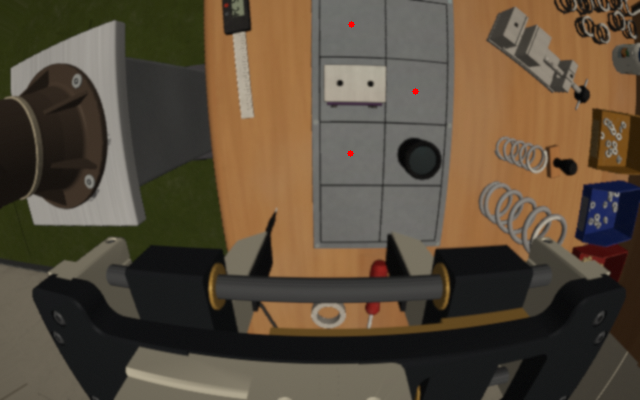

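The predicted square centres (red dots) fall in the middle of their squares, so the plate pose holds. The large ring shows at (328,315). Next I move above it.

Emit:
drive_tool([
  [0.28, -2, -37, -15, 0],
  [0.28, -2, -37, -15, 0],
  [0.28, -2, -37, -15, 0],
  [0.28, -2, -37, -15, 0],
  [0.28, -2, -37, -15, 0],
  [0.28, -2, -37, -15, 0],
  [0.28, 0, 0, -20, 0],
  [0.28, 0, 0, -20, 0],
  [0.28, 0, 0, 0, 0],
])

```text
clock: 2.62
position: [0.4375, -0.3031, 0.0935]
ee_rot: [-2.266, -2.169, 0.003]
force: [-1.0, 1.0, -0.6]
width: 0.722
gripper_force: 0.0
```

```bash
python3 - <<'E'
from h import *
import pickle
c=get_image('wrist');I=c['image'].copy()
for z in [0.016]:
    p=px(c,(.4388,-.3057,z),True);print(p)
K=cv2.resize(I[200:400,200:460,::-1],None,fx=3,fy=3);cv2.imwrite('pics/w2.png',K)
pickle.dump(c,open('w2.pkl','wb'))
E
```

```text
(np.float64(330.9971953525925), np.float64(208.4022857504228))
```

View pics/w2.png

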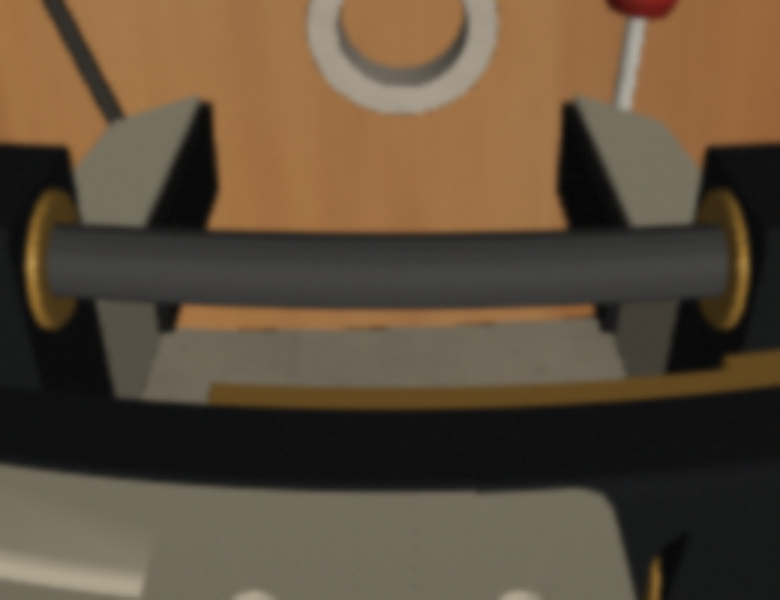

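The ring spans crop columns 308..498, centred at about (334,208) in the full image, which is close to the prediction of (331,208). I'll fit it properly.

```bash
cat >> h.py <<'E'
def ringfit(c,box,z,fish=True,smax=60,vmin=110):
    x0,y0,x1,y1=box
    hsv=cv2.cvtColor(c['image'],cv2.COLOR_RGB2HSV)
    m=np.zeros(hsv.shape[:2],np.uint8);m[y0:y1,x0:x1]=((hsv[...,1]<smax)&(hsv[...,2]>vmin))[y0:y1,x0:x1]
    cn=max(cv2.findContours(m,0,1)[0],key=cv2.contourArea)[:,0]
    P=np.array([at(c,u,v,z,fish)[:2] for u,v in cn],np.float32)
    return cv2.minEnclosingCircle(P),cv2.minAreaRect(P)[:2],cn.min(0),cn.max(0)
E
python3 - <<'E'
from h import *
import pickle
c=pickle.load(open('w2.pkl','rb'));print(ringfit(c,(295,165,372,240),.016),c['xyz'],observe()['position'])
c=pickle.load(open('top0.pkl','rb'));print(ringfit(c,(430,225,463,256),.016,False))
print(ringfit(c,(160,255,196,285),.014,False))
E
```

```text
(((0.44099560379981995, -0.30448976159095764), 0.02661445178091526), ((0.4407692551612854, -0.3053539991378784), (0.05027040094137192, 0.05130823701620102)), array([303, 175], dtype=int32), array([364, 236], dtype=int32)) [ 0.44150819 -0.22145276  0.25152456] [ 0.43830209 -0.30314629  0.09520519]
(((0.43907368183135986, -0.3050696551799774), 0.025954177603125572), ((0.4397117793560028, -0.3054344356060028), (0.048508692532777786, 0.05008804798126221)), array([435, 230], dtype=int32), array([457, 251], dtype=int32))
(((0.40936964750289917, 0.3108392357826233), 0.02198832668364048), ((0.40933549404144287, 0.3108808696269989), (0.04167402535676956, 0.040244441479444504)), array([168, 260], dtype=int32), array([186, 278], dtype=int32))
```

Emit:
drive_tool([
  [0.28, 2, -2, -31, 0],
  [0.28, 0, 0, -31, 0],
  [0.28, 0, 0, -20, 0],
  [0.28, 0, 0, -11, 0],
  [0.28, 0, 0, 0, 0],
  [0.5, 0, 0, 0, 0],
  [0.6, 0, 0, 0, 0],
  [0.6, 0, 0, 0, 0],
  [0.6, 0, 0, 0, 0],
  [0.6, 0, 0, 0, 0],
  [0.6, 0, 0, 0, 0],
])

```text
clock: 3.58
position: [0.4426, -0.3064, 0.0053]
ee_rot: [2.266, 2.173, 0.002]
force: [-0.6, 0.9, 9.4]
width: 0.549
gripper_force: 20.0
```

Emit:
drive_tool([
  [0.6, 0, 0, 30, 0],
  [0.6, 0, 0, 35, 0],
  [0.6, 0, 0, 35, 0],
  [0.6, 4, 39, 0, 0],
  [0.6, 4, 39, 0, 0],
  [0.6, 4, 39, 0, 0],
  [0.6, 4, 39, 0, 0],
  [0.6, 5, 40, 0, 0],
  [0.6, 5, 40, 0, 0],
  [0.6, 5, 40, 0, 0],
  [0.6, 5, 40, 0, 0],
  [0.6, 5, 40, 0, 0],
  [0.6, 4, 41, 0, 0],
  [0.6, 0, 0, 0, 0],
  [0.6, 0, 0, 0, 0],
])

```text
clock: 4.83
position: [0.4868, 0.0942, 0.1041]
ee_rot: [-2.261, -2.181, -0.002]
force: [-0.5, -0.7, -0.3]
width: 0.548
gripper_force: 20.0
```

```bash
python3 - <<'E'
from h import *
import pickle
c=get_image('wrist');pickle.dump(c,open('w3.pkl','wb'))
o=observe();print(o['position'],o['width'],o['gripper_force'],c['xyz'])
z=o['position'][2]-.004+.016
print(px(c,[*o['position'][:2],z],True), [px(c,[.4862,.0931,.006],True)])
K=cv2.resize(c['image'][100:300,200:460,::-1],None,fx=3,fy=3);cv2.imwrite('pics/w3.png',K)
w=pickle.load(open('w1.pkl','rb'))
print('block',at(w,355,83.5,.055,True),'loupe',at(w,422,158,.055,True))
E
```

```text
[0.48656612 0.09184762 0.10412587] 0.5526874057631117 19.997913470724598 [0.48920933 0.17608355 0.26206679]
(np.float64(328.8689828617907), np.float64(263.7576363857159)) [(np.float64(328.08679642326877), np.float64(198.68707557111514))]
block [0.4829332 0.0165433 0.055    ] loupe [ 0.55597286 -0.06558936  0.055     ]
```

View pics/w3.png

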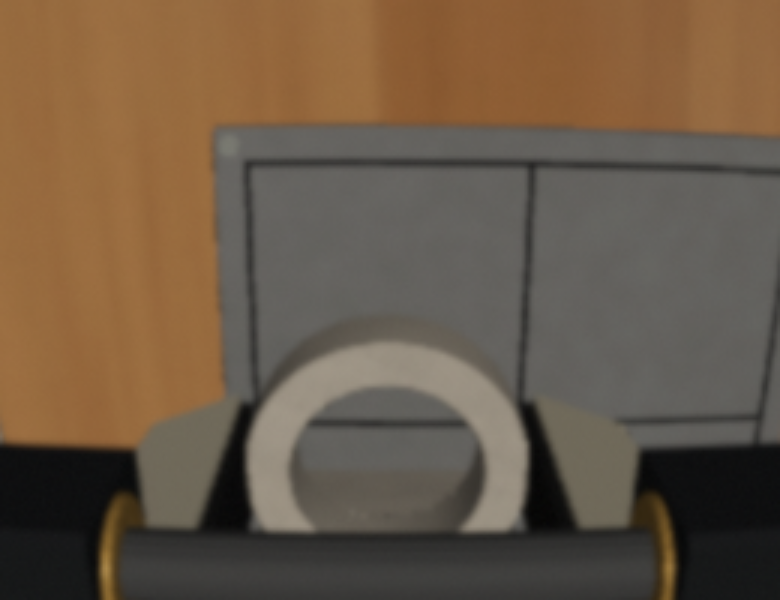

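```bash
python3 - <<'E'
from h import *
import pickle
c=pickle.load(open('w3.pkl','rb'))
g=lambda x,y,z:at(c,200+x/3,100+y/3,z,True)[:2]
C=[g(*p,.006) for p in [(248,162),(533,163),(257,424),(522,424)]]
print(np.round(C,4),np.mean(C,0))
for z in (.113,.115,.117): print(z,'edge',g(387,341,z),'l,r',g(246,470,z),g(528,470,z))
E
```

```text
[[0.4494 0.134 ]
 [0.5294 0.1308]
 [0.4456 0.0532]
 [0.527  0.0502]] [0.4878692  0.09205406]
0.113 edge [0.48763166 0.11966223] l,r [0.46092053 0.09519473] [0.51256553 0.09328196]
0.115 edge [0.48765283 0.12041922] l,r [0.46130007 0.09628   ] [0.51225216 0.0943929 ]
0.117 edge [0.48767399 0.12117621] l,r [0.46167962 0.09736527] [0.5119388  0.09550383]
```

Emit:
drive_tool([
  [0.6, 0, 0, -35, 0],
  [0.6, 0, 0, -30, 0],
  [0.6, 0, 0, -18, 0],
  [0.6, 0, 0, -8, 0],
  [0.6, 0, 0, -3, 0],
  [0.6, 0, 0, 0, 0],
  [0.4, 0, 0, 0, 0],
  [0.28, 0, 0, 0, 0],
  [0.28, 0, 0, 0, 0],
  [0.28, 0, 0, 0, 0],
  [0.28, 0, 0, 20, 0],
  [0.28, 0, 0, 35, 0],
  [0.28, 0, 0, 40, 0],
])

```text
clock: 5.97
position: [0.4853, 0.0904, 0.1048]
ee_rot: [-2.268, -2.173, 0.006]
force: [1.1, 1.6, -0.3]
width: 0.713
gripper_force: 0.0
```

Emit:
drive_tool([
  [0.36, -13, 36, 0, 0],
  [0.36, -13, 36, 0, 0],
  [0.36, -13, 36, 0, 0],
  [0.36, -13, 36, 0, 0],
  [0.36, -13, 36, 0, 0],
  [0.36, -13, 38, 0, 0],
  [0.36, 0, 0, 0, 0],
  [0.36, 0, 0, 0, 0],
])

```text
clock: 6.63
position: [0.4074, 0.3117, 0.1047]
ee_rot: [-2.261, -2.181, -0.0]
force: [0.5, -0.4, 0.1]
width: 0.641
gripper_force: 0.0
```

```bash
python3 - <<'E'
from h import *
import pickle
c=get_image('wrist');print(observe()['position'],c['xyz']);u,v=map(int,px(c,(.4094,.3109,.014),True));print(u,v)
print(ringfit(c,(u-38,v-38,u+38,v+33),.014))
t=get_image('top');pickle.dump(t,open('top1.pkl','wb'))
print(px(t,(.487,.093,.022)))
K=cv2.resize(t['image'][165:265,150:300,::-1],None,fx=3,fy=3,interpolation=2)
W=cv2.resize(c['image'][150:280,240:420,::-1],(450,300))
cv2.imwrite('pics/t1.png',np.vstack([K,W]))
E
```

```text
[0.40822316 0.30964197 0.10475346] [0.40996788 0.39371178 0.26258231]
331 200
(((0.41045844554901123, 0.312542587518692), 0.022320188581943512), ((0.410576194524765, 0.31250321865081787), (0.0435948446393013, 0.041644465178251266)), array([308, 174], dtype=int32), array([357, 223], dtype=int32))
(np.float64(271.30499354048555), np.float64(229.11836622579125))
```

View pics/t1.png

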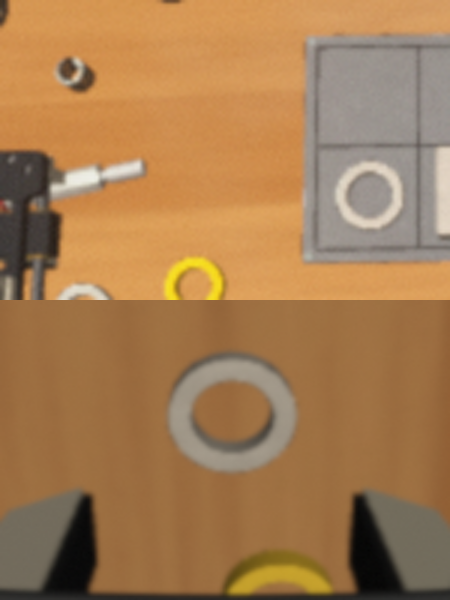

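The large ring sits centred in its square, and the small ring is between the fingers, about +2 mm in x and y from the TCP.

Emit:
drive_tool([
  [0.36, 2, 2, -35, 0],
  [0.36, 0, 0, -35, 0],
  [0.36, 0, 0, -20, 0],
  [0.36, 0, 0, -11, 0],
  [0.36, 0, 0, 0, 0],
  [0.6, 0, 0, 0, 0],
  [0.7, 0, 0, 0, 0],
  [0.7, 0, 0, 0, 0],
  [0.7, 0, 0, 0, 0],
  [0.7, 0, 0, 0, 0],
  [0.7, 0, 0, 35, 0],
  [0.7, 0, 0, 35, 0],
  [0.7, 0, 0, 31, 0],
  [0.7, 12, -35, 0, 0],
  [0.7, 12, -35, 0, 0],
  [0.7, 12, -35, 0, 0],
  [0.7, 12, -35, 0, 0],
  [0.7, 12, -35, 0, 0],
  [0.7, 14, -35, 0, 0],
  [0.7, 0, 0, 0, 0],
])

```text
clock: 8.4
position: [0.4873, 0.093, 0.1062]
ee_rot: [2.275, 2.16, 0.002]
force: [1.0, -0.2, -0.6]
width: 0.461
gripper_force: 20.0
```

```bash
python3 - <<'E'
from h import *
import pickle
c=get_image('wrist');pickle.dump(c,open('w4.pkl','wb'));o=observe();print(o['position'],o['width'],o['gripper_force'],c['xyz'])
K=cv2.resize(c['image'][100:300,200:460,::-1],None,fx=3,fy=3);cv2.imwrite('pics/w4.png',K)
E
```

```text
[0.48609077 0.09660813 0.10573565] 0.45796726729689136 19.996105188620277 [0.49056572 0.17531188 0.26392281]
```

View pics/w4.png

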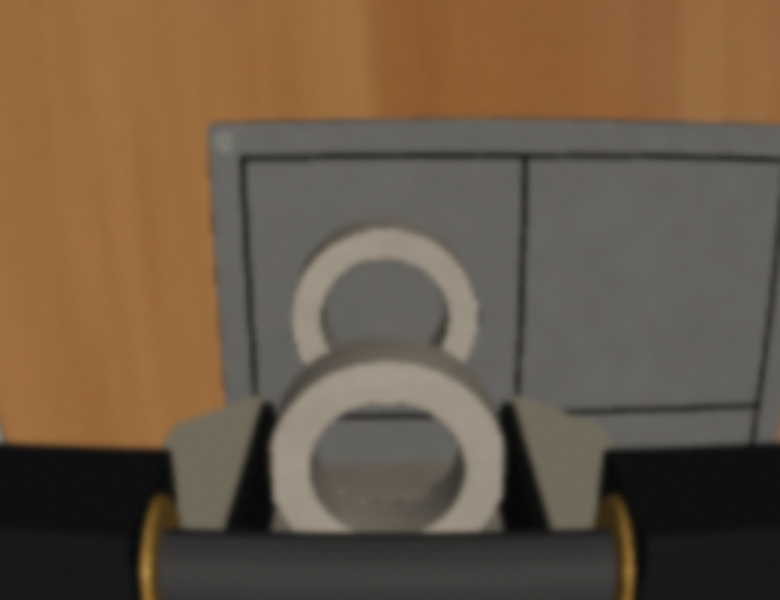

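The placed large ring has its top edge at crop (385,227), with sides at 292 and 478. The held small ring has its top edge at (388,360), with sides at 270 and 505.

```bash
python3 - <<'E'
from h import *
import pickle
c=pickle.load(open('w4.pkl','rb'))
g=lambda x,y,z:at(c,200+x/3,100+y/3,z,True)[:2].round(4)
print('large',g(385,227,.022),g(292,315,.022),g(478,315,.022))
for z in(.114,.116): print('small',g(388,360,z),g(270,465,z),g(505,465,z))
print('sq',np.mean([g(*p,.006) for p in [(243,158),(526,157),(255,417),(519,412)]],0))
E
```

```text
large [0.4885 0.1156] [0.4615 0.092 ] [0.513  0.0892]
small [0.4886 0.1145] [0.4659 0.0948] [0.509  0.0924]
small [0.4886 0.1153] [0.4662 0.0958] [0.5088 0.0935]
sq [0.48765 0.09225]
```

Emit:
drive_tool([
  [0.7, 0, 0, -35, 0],
  [0.7, 0, 0, -25, 0],
  [0.7, 0, 0, -13, 0],
  [0.7, 0, 0, 0, 0],
  [0.7, 0, 0, 0, 0],
])

```text
clock: 8.87
position: [0.4841, 0.1017, 0.0317]
ee_rot: [-2.266, -2.175, 0.001]
force: [0.0, -0.5, -0.6]
width: 0.459
gripper_force: 20.0
```

```bash
python3 - <<'E'
from h import *
import pickle
c=get_image('wrist');pickle.dump(c,open('w5.pkl','wb'));o=observe();print(o['position'],c['xyz'],o['force'])
K=cv2.resize(c['image'][180:300,250:410,::-1],None,fx=5,fy=5,interpolation=2);cv2.imwrite('pics/w5.png',K)
E
```

```text
[0.48481419 0.10173227 0.03242134] [0.48726555 0.18382253 0.18961944] [-0.11178074  0.85196299 -0.92979635]
```

View pics/w5.png

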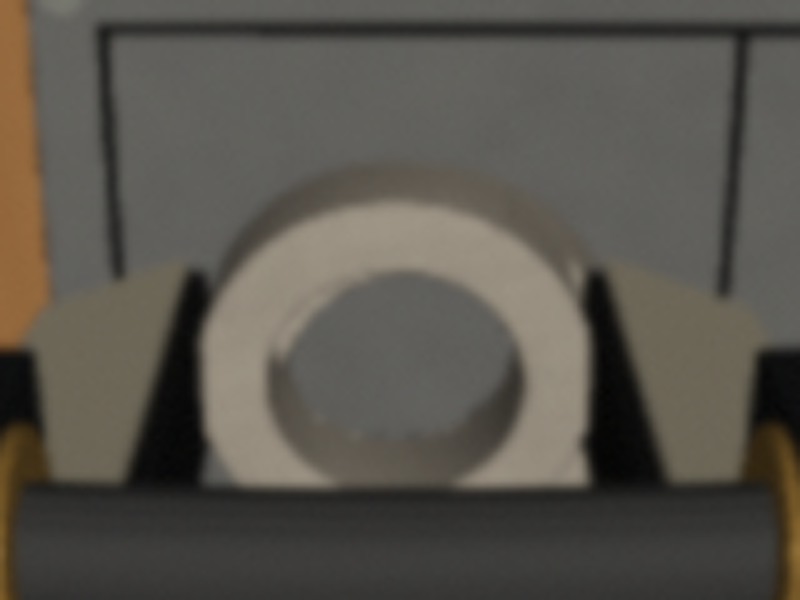

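```bash
python3 - <<'E'
from h import *
import pickle
c=pickle.load(open('w5.pkl','rb'))
g=lambda x,y,z:at(c,250+(x+.5)/5-.5,180+(y+.5)/5-.5,z,True)[:2].round(4)
for z in(.041,.043): print('small',g(398,200,z),g(200,370,z),g(592,370,z))
print('sqtop',g(103,28,.006),g(743,33,.006))
c=pickle.load(open('w4.pkl','rb'))
g=lambda x,y,z:at(c,200+x/3,100+y/3,z,True)[:2].round(4)
print('sqtop4',g(243,158,.006),g(526,157,.006))
E
```

```text
small [0.4851 0.1241] [0.4628 0.1049] [0.5054 0.1032]
small [0.4851 0.1249] [0.4631 0.106 ] [0.5052 0.1043]
sqtop [0.4488 0.1344] [0.5287 0.1305]
sqtop4 [0.4494 0.134 ] [0.5293 0.1301]
```

Emit:
drive_tool([
  [0.7, 1, -4, 0, 0],
  [0.7, 1, -5, 0, 0],
  [0.7, 1, -3, 0, 0],
  [0.7, 0, 0, 0, 0],
  [0.7, 0, 0, 0, 0],
  [0.7, 0, 0, 0, 0],
])

```text
clock: 9.42
position: [0.4877, 0.0891, 0.0319]
ee_rot: [-2.268, -2.174, -0.001]
force: [0.3, 0.1, -1.5]
width: 0.464
gripper_force: 20.0
```

```bash
python3 - <<'E'
from h import *
import pickle
c=get_image('wrist');pickle.dump(c,open('w6.pkl','wb'));o=observe();print(o['position'],c['xyz'],o['force'])
K=cv2.resize(c['image'][180:300,250:410,::-1],None,fx=5,fy=5,interpolation=2);cv2.imwrite('pics/w6.png',K)
E
```

```text
[0.48763302 0.08916012 0.03184148] [0.49075531 0.17108427 0.18982422] [ 0.69249529 -0.00572397 -1.91882323]
```

View pics/w6.png

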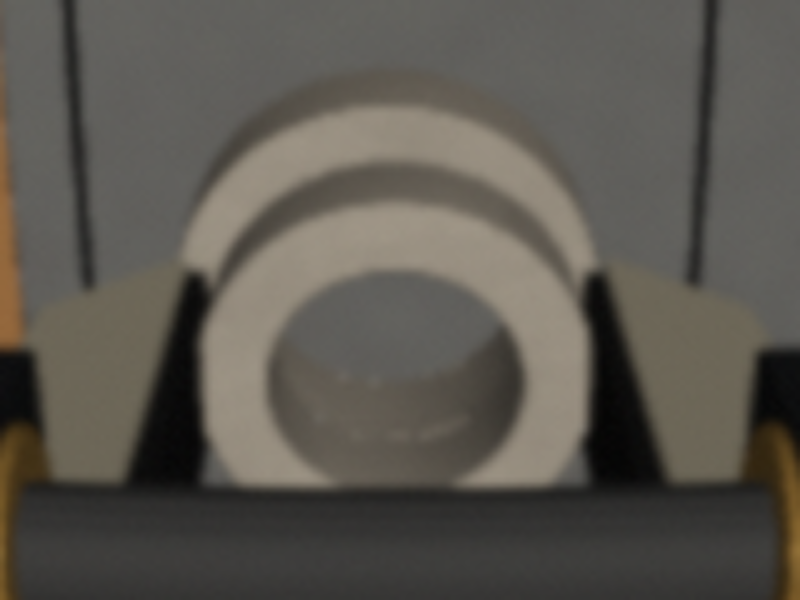

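```bash
python3 - <<'E'
from h import *
import pickle
c=pickle.load(open('w6.pkl','rb'))
g=lambda x,y,z:at(c,250+(x+.5)/5-.5,180+(y+.5)/5-.5,z,True)[:2].round(4)
for z in(.041,.043): print('small',g(396,200,z),g(200,370,z),g(592,370,z))
print('large',g(390,102,.022),g(185,260,.022),g(597,260,.022))
E
```

```text
small [0.4885 0.1114] [0.4663 0.0922] [0.509  0.0904]
small [0.4886 0.1122] [0.4667 0.0933] [0.5088 0.0915]
large [0.4881 0.1158] [0.4628 0.097 ] [0.5119 0.0949]
```

The rings are aligned within about 0.5 mm, so I lower and release.

Emit:
drive_tool([
  [0.7, 0, 0, -3, 0],
  [0.7, 0, 0, -2, 0],
  [0.7, 0, 0, -1, 0],
  [0.7, 0, 0, 0, 0],
  [0.7, 0, 0, 0, 0],
  [0.6, 0, 0, 0, 0],
  [0.4, 0, 0, 0, 0],
  [0.4, 0, 0, 0, 0],
  [0.4, 0, 0, 0, 0],
  [0.4, 0, 0, 20, 0],
  [0.4, 0, 0, 30, 0],
  [0.4, 0, 0, 35, 0],
  [0.4, 0, 0, 0, 0],
  [0.4, 0, 0, 0, 0],
])

```text
clock: 10.63
position: [0.4888, 0.0896, 0.1121]
ee_rot: [2.266, 2.174, 0.005]
force: [-0.1, -0.4, -0.8]
width: 0.601
gripper_force: 0.0
```

```bash
python3 - <<'E'
from h import *
import pickle
c=get_image('wrist');pickle.dump(c,open('w7.pkl','wb'));o=observe();print(o['position'],c['xyz'])
w=pickle.load(open('w1.pkl','rb'))
K=cv2.resize(c['image'][110:260,220:440,::-1],(586,400),interpolation=2)
t=get_image('top');a=cv2.resize(t['image'][165:215,150:210,::-1],(200,200),interpolation=2)
b=cv2.resize(t['image'][80:180,240:400,::-1],(320,200),interpolation=2)
K[:200,:200]=a*1
cv2.imwrite('pics/w7.png',K)
E
```

```text
[0.48779639 0.08949163 0.1109531 ] [0.49135634 0.17137149 0.27013885]
```

View pics/w7.png

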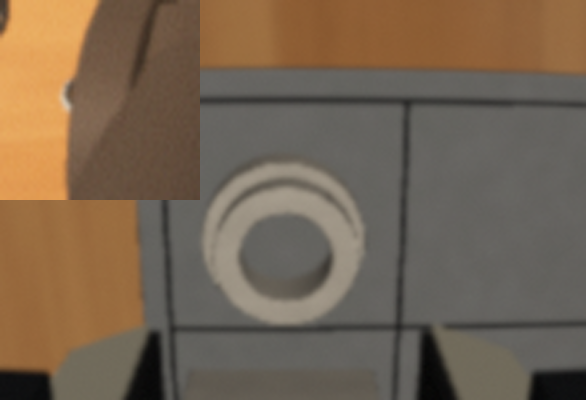

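The stack is centred in its square. Next I go above the slim spring and locate it by blob.

Emit:
drive_tool([
  [0.5, 15, 32, 0, 0],
  [0.5, 15, 32, 0, 0],
  [0.5, 15, 33, 0, 0],
  [0.5, 15, 33, 0, 0],
  [0.5, 15, 32, 0, 0],
  [0.5, 15, 33, 0, 0],
  [0.5, 16, 33, 0, 0],
  [0.5, 0, 0, 0, 0],
  [0.5, 0, 0, 0, 0],
  [0.5, 0, 0, 0, 0],
  [0.5, 0, 0, 0, 0],
])

```text
clock: 11.65
position: [0.5931, 0.3151, 0.1098]
ee_rot: [2.27, 2.172, -0.003]
force: [-0.2, -0.7, 0.2]
width: 0.5
gripper_force: 0.0
```

```bash
python3 - <<'E'
from h import *
import pickle
c=get_image('wrist');pickle.dump(c,open('w8.pkl','wb'));o=observe();print(o['position'],c['xyz'])
u,v=map(int,px(c,(.594,.317,.015),True));print(u,v)
hsv=cv2.cvtColor(c['image'],cv2.COLOR_RGB2HSV)
y0,x0=v-36,u-36
# non-wood: low saturation (coil, light or dark)
m=((hsv[...,1]<90)|(hsv[...,2]<70)).astype(np.uint8)[y0:y0+72,x0:x0+72]
n,l,s,ce=cv2.connectedComponentsWithStats(m)
for i in range(1,n):
    if s[i,4]>15: print(s[i]+[x0,y0,0,0,0],ce[i]+[x0,y0],at(c,ce[i][0]+x0,ce[i][1]+y0,.015,True).round(4))
for r in m[::3]: print(''.join('#' if q else '.' for q in r[::2]))
E
```

```text
[0.5932807  0.3152001  0.11020059] [0.59661683 0.39739731 0.26752938]
329 196
[319 180  26  34 615] [331.26341463 197.35609756] [0.5952 0.316  0.015 ]
....................................
....................................
....................................
....................................
....................................
....................................
....................................
.................#####..............
...............#########............
..............###########...........
..............###########...........
..............###......##...........
.............###........##..........
.............#####....####..........
.............#############..........
.............#############..........
..............###########...........
................########............
....................................
....................................
....................................
....................................
....................................
....................................
```

Emit:
drive_tool([
  [0.5, 2, 1, -35, 0],
  [0.5, 0, 0, -35, 0],
  [0.5, 0, 0, -22, 0],
  [0.5, 0, 0, -12, 0],
  [0.5, 0, 0, 0, 0],
  [0.5, 0, 0, 0, 0],
  [0.9, 0, 0, 0, 0],
  [0.9, 0, 0, 0, 0],
  [0.9, 0, 0, 0, 0],
  [0.9, 0, 0, 0, 0],
  [0.9, 0, 0, 0, 0],
  [0.9, 0, 0, 0, 0],
  [0.9, 0, 0, 35, 0],
  [0.9, 0, 0, 35, 0],
  [0.9, 0, 0, 30, 0],
  [0.9, 0, 0, 0, 0],
], grip_force=15)

```text
clock: 13.03
position: [0.5992, 0.3189, 0.1133]
ee_rot: [2.266, 2.172, 0.014]
force: [2.0, 0.7, 0.5]
width: 0.232
gripper_force: 15.0
```

Emit:
drive_tool([
  [0.9, -10, -34, 0, 0],
  [0.9, -10, -35, 0, 0],
  [0.9, -10, -35, 0, 0],
  [0.9, -10, -35, 0, 0],
  [0.9, -10, -35, 0, 0],
  [0.9, -10, -35, 0, 0],
  [0.9, -11, -35, 0, 0],
  [0.9, -11, -35, 0, 0],
  [0.9, -11, -35, 0, 0],
  [0.9, -11, -35, 0, 0],
  [0.9, -11, -34, 0, 0],
  [0.9, 0, 0, 0, 0],
  [0.9, 0, 0, 0, 0],
  [0.9, 0, 0, 0, 0],
  [0.9, 0, 0, 0, 0],
])

```text
clock: 14.28
position: [0.4811, -0.0637, 0.1067]
ee_rot: [-2.266, -2.176, -0.001]
force: [0.3, -0.0, -0.1]
width: 0.231
gripper_force: 15.0
```

```bash
python3 - <<'E'
from h import *
import pickle
c=get_image('wrist');pickle.dump(c,open('w9.pkl','wb'));o=observe();print(o['position'],o['width'],o['gripper_force'],c['xyz'])
g=cv2.cvtColor(c['image'],cv2.COLOR_RGB2GRAY)
p=o['position'];print([np.round(px(c,[*p[:2],z],True),1) for z in (p[2],p[2]+.024)])
for r in g[225:285:3,295:365:2]: print(' '.join('%3d'%q for q in r))
E
```

```text
[ 0.48108606 -0.06360707  0.10662842] 0.23229967896878176 15.000359959085472 [0.4839803  0.01826061 0.2645712 ]
[array([329. , 249.6]), array([329.1, 271.4])]
103 103 103 103 102 104 104 104 104 103 103 103 102 103 104 105 105 105 106 106 107 105 105 105 106 106 105 105 105 106 104 103 104 104 104
103 103 105 103 102 103 104 103 105 104 104 103 103 101  92  88  85  86  87  91 101 104 104 104 105 105 107 106 106 106 106 105 104 104 103
102 103 104 104 104 103 102 104 105 104 104  94  71  50  34  33  31  31  33  34  38  51  82  98 103 104 104 105 106 107 106 105 105 103 103
103 106 107 108 106  87  63  76 100 101  74  40  28  31  32  38  40  45  43  34  34  32  34  52  85 102  90  65  70  99 108 108 107 106 106
108 109 108 109 103  66  18  43  87  59  34  31  33  54  61  72  70  62  56  63  62  48  33  29  38  80  80  25  28  83 107 109 109 109 108
108 109 108 108 100  49  15  32  53  34  35  36  44  37  34  34  34  31  30  28  29  29  24  23  27  47  61  20  20  67 106 109 109 108 109
109 108 108 108  93  36  13  21  29  33  28  25  29  35  47  63  77  82  84  74  61  39  29  25  22  
[... 1158 characters left out ...]

108 107  80  22  12  12  74 163 160  88  48  33  32  41  64  83  92  93  93  94  88  69  44  28  24  19  21  16  10  11  14  40  94 109 108
108 102  63  16  13  10  62 155 169 104  69  74  50  32  26  26  29  31  33  32  31  29  32  41  42  39  31  20  11  11  12  29  82 108 108
 90  83  42  18  16  14  37 117 152 113  44  64  87  81  70  48  32  28  32  33  43  58  78  73  89 115  87  49  14  15  17  23  63  90  88
 40  39  39  38  38  38  38  41  43  42  38  37  39  40  40  39  39  39  39  39  40  39  39  38  41  41  41  38  37  37  38  38  37  39  39
 50  49  51  51  50  50  50  50  49  50  51  50  50  51  51  51  50  50  50  50  49  51  50  51  50  51  51  50  51  50  50  50  51  49  50
```

```bash
python3 - <<'E'
from h import *
import pickle
c=pickle.load(open('w9.pkl','rb'))
print('top edge',at(c,329,253,.1306,True),'bottom edge',at(c,329,228.5,.1006,True))
# dark lines on plate: expected pixel of square corners
for q in [(-.08,0),(0,0),(-.08,-.08),(0,-.08)]:
    th=-.0417;Rm=np.array([[np.cos(th),-np.sin(th)],[np.sin(th),np.cos(th)]])
    w=np.array([.5221,-.0295])+Rm@q; print(q,w.round(4),np.round(px(c,[*w,.006],True),1))
g=cv2.cvtColor(c['image'],cv2.COLOR_RGB2GRAY).astype(int)
print('vert row 180,200');print([ (x,g[196:201,x].mean()) for x in range(270,400) if g[196:201,x].mean()<85])
print('horiz');print([(y,g[y,290:300].mean()) for y in range(130,240) if g[y,290:300].mean()<85],[(y,g[y,355:365].mean()) for y in range(130,240) if g[y,355:365].mean()<85])
E
```

```text
top edge [ 0.48146687 -0.05305591  0.1306    ] bottom edge [ 0.48153832 -0.05302801  0.1006    ]
(-0.08, 0) [ 0.4422 -0.0262] [281.3 156.3]
(0, 0) [ 0.5221 -0.0295] [375.2 156.5]
(-0.08, -0.08) [ 0.4388 -0.1061] [285.2 241.6]
(0, -0.08) [ 0.5188 -0.1094] [371.1 241.7]
vert row 180,200
[(282, np.float64(73.4)), (283, np.float64(61.6)), (284, np.float64(78.4)), (372, np.float64(83.6)), (373, np.float64(61.2)), (374, np.float64(62.2)), (392, np.float64(75.2)), (393, np.float64(45.0)), (394, np.float64(20.8)), (395, np.float64(8.8)), (396, np.float64(6.6)), (397, np.float64(7.0)), (398, np.float64(6.6)), (399, np.float64(6.2))]
horiz
[(133, np.float64(62.2)), (134, np.float64(47.0)), (135, np.float64(43.2)), (136, np.float64(43.2)), (137, np.float64(47.9)), (138, np.float64(55.8)), (139, np.float64(65.0)), (140, np.float64(80.1)), (154, np.float64(81.0)), (155, np.float64(59.9)), (156, np.float64(65.4))] [(133, np.float64(63.9)), (134, np.float64(50.9)), (135, np.float64(46.4)), (136, np.float64(46.0)), (137, np.float64(52.1)), (138, np.float64(60.5)), (139, np.float64(67.6)), (140, np.float64(79.3)), (155, np.float64(70.8)), (156, np.float64(71.4))]
```

Emit:
drive_tool([
  [0.9, -1, -2, -35, 0],
  [0.9, 0, 0, -28, 0],
  [0.9, 0, 0, -18, 0],
  [0.9, 0, 0, -8, 0],
  [0.9, 0, 0, -4, 0],
  [0.9, 0, 0, 0, 0],
  [0.9, 0, 0, 0, 0],
  [0.9, 0, 0, -1, 0],
  [0.9, 0, 0, 0, 0],
])

```text
clock: 15.08
position: [0.4803, -0.0667, 0.0133]
ee_rot: [2.266, 2.174, 0.002]
force: [0.6, -0.8, 0.1]
width: 0.232
gripper_force: 15.0
```

Emit:
drive_tool([
  [0.9, 0, 0, -1, 0],
  [0.9, 0, 0, 0, 0],
  [0.9, 0, 0, 0, 0],
])

```text
clock: 15.33
position: [0.4803, -0.0667, 0.0125]
ee_rot: [2.267, 2.174, 0.002]
force: [-1.9, 0.2, 8.7]
width: 0.232
gripper_force: 15.0
```

Emit:
drive_tool([
  [0.7, 0, 0, 0, 0],
  [0.5, 0, 0, 0, 0],
  [0.5, 0, 0, 0, 0],
  [0.5, 0, 0, 0, 0],
  [0.5, 0, 0, 30, 0],
  [0.5, 0, 0, 40, 0],
  [0.5, 0, 0, 40, 0],
  [0.5, 0, 0, 40, 0],
  [0.25, 0, 0, 30, 0],
  [0.25, 17, -29, 0, 0],
  [0.25, 17, -30, 0, 0],
  [0.25, 17, -30, 0, 0],
  [0.25, 18, -30, 0, 0],
  [0.25, 18, -30, 0, 0],
  [0.25, 18, -30, 0, 0],
  [0.25, 18, -30, 0, 0],
  [0.25, 0, 0, 0, 0],
  [0.25, 0, 0, 0, 0],
  [0.25, 0, 0, 0, 0],
  [0.25, 0, 0, 0, 0],
])

```text
clock: 17.0
position: [0.6024, -0.2746, 0.1915]
ee_rot: [-2.266, -2.175, -0.001]
force: [-0.4, 0.8, 0.7]
width: 0.753
gripper_force: 0.0
```

```bash
python3 - <<'E'
from h import *
import pickle
c=get_image('wrist');pickle.dump(c,open('w10.pkl','wb'));o=observe();print(o['position'],c['xyz'])
u,v=map(int,px(c,(.604,-.2755,.104),True));print(u,v,px(c,(.604,-.2755,0),True))
hsv=cv2.cvtColor(c['image'],cv2.COLOR_RGB2HSV)
m=(hsv[...,1]<70).astype(np.uint8)
for y in range(v-70,v+50,3): print(y,''.join('#' if q else '.' for q in m[y,u-60:u+60:2]))
# slim on plate
print('slim px',px(c,(.4803,-.0665,.036),True))
E
```

```text
[ 0.60248424 -0.27441798  0.19167078] [ 0.60543995 -0.19271785  0.34945889]
330 202 (np.float64(330.1365564108784), np.float64(173.67358126800607))
132 ............................................................
135 ............................................................
138 ............................................................
141 ............................................................
144 ............................................................
147 ............................................................
150 ............................................................
153 ............................................................
156 ............................................................
159 ...........................#########........................
162 .........................#############......................
165 ........................###############.....................
168 .......................#################....................
171 .......................#################....................
174 ......................################
[... 1021 characters left out ...]
.......############......................
225 ...............................##...........................
228 ............................................................
231 ............................................................
234 ............................................................
237 ......................................###...................
240 .................................................###........
243 ............................................................
246 ............................................................
249 .....................................#......................
slim px (np.float64(205.21967123601945), np.float64(-2.2713592729799075))
```

```bash
python3 - <<'E'
from h import *
import pickle
c=pickle.load(open('w10.pkl','rb'))
print('sides',at(c,310,202,.104,True),at(c,359,202,.104,True),'near edge',at(c,334,225,.104,True),'base far edge',at(c,333,157.5,0,True), 'base sides',at(c,314,176,0,True),at(c,352,176,0,True))
# slim check from top camera
t=get_image('top');pickle.dump(t,open('top2.pkl','wb'))
u,v=px(t,(.4803,-.0665,.036));print(u,v)
g=cv2.cvtColor(t['image'],cv2.COLOR_RGB2GRAY)
u,v=int(u),int(v)
for r in g[v-20:v+22:2,u-24:u+26:2]: print(' '.join('%3d'%q for q in r))
E
```

```text
sides [ 0.58663121 -0.27446444  0.104     ] [ 0.62766281 -0.27615885  0.104     ] near edge [ 0.60596807 -0.2961154   0.104     ] base far edge [ 0.60802921 -0.25659122  0.        ] base sides [ 0.58516225 -0.27748995  0.        ] [ 0.62930292 -0.27927127  0.        ]
341.35811366945205 227.33969440684965
186 187 188 156 188 191 189 187 184 185 183 187 187 186 189 184 186 186 187 183 143 182 186 188 188
187 188 185 143 186 186 186 186 185 186 188 187 186 188 184 185 186 186 186 186 145 186 186 188 185
182 183 180 136 177 176 178 176 176 178 178 176 174 173 170 171 172 174 174 175 143 172 172 171 167
148 161 162 132 155 157 155 152 157 174 174 173 170 169 169 169 170 172 175 174 135 164 170 169 169
186 187 187 155 185 185 187 186 186 185 184 186 187 185 185 185 184 185 183 183 144 178 188 184 185
184 188 188 156 187 189 188 187 187 185 187 188 187 185 188 190 189 185 186 183 147 175 187 185 184
177 184 187 154 186 189 188 188 187 186 186 186 186 187 185 188 187 185 186 186 161 177 183 184 184
185 188 185 147 179 186 189 185 186 189 188 187 188 183 186 184 186 187 186 186 155 174 186 1
[... 606 characters left out ...]

185 188 187 159 175 190 188 187 188 184 182 177 171 180 182 185 185 183 184 183 149  83  84  91  91
177 187 188 159 175 188 185 185 186 186 186 188 187 187 187 186 184 181 184 171  96  81  87  91  93
172 189 191 171 176 187 186 186 187 188 189 184 187 188 182 183 185 183 179 119  82  84  91  92  92
185 185 188 177 176 187 188 188 187 186 189 188 185 188 185 182 185 183 151  85  83  90  94  92  94
188 188 191 178 173 188 191 187 183 187 186 185 186 184 183 182 185 171 102  84  84  92  94  94  96
187 189 187 174 165 180 179 181 179 180 182 181 176 172 172 173 172 121  81  84  89  91  94  97  93
147 155 154 153 149 144 145 143 145 149 162 163 155 155 152 151 120  82  84  84  92  94  95  97  95
```

```bash
python3 - <<'E'
from h import *
import pickle
for f,box in (('w1',(390,128,452,188)),('w9',(395,120,470,215))):
    c=pickle.load(open(f+'.pkl','rb'))
    g=cv2.cvtColor(c['image'],cv2.COLOR_RGB2GRAY);x0,y0,x1,y1=box
    m=(g[y0:y1,x0:x1]<65).astype(np.uint8);m=cv2.morphologyEx(m,cv2.MORPH_OPEN,np.ones((7,7)))
    n,l,s,ce=cv2.connectedComponentsWithStats(m);i=1+np.argmax(s[1:,4]);a=s[i];print(f,a+[x0,y0,0,0,0])
    R_,B=a[0]+a[2]-1+x0,a[1]+a[3]-1+y0
    cols=np.where(l[B-y0]==i)[0].mean()+x0;rows=np.where(l[:,R_-x0]==i)[0].mean()+y0
    print('x from right edge',at(c,R_+.5,rows,.055,True)[0]-.0225,'y from bottom edge',at(c,cols,B+.5,.055,True)[1]+.0225,
     'base: x left',at(c,a[0]+x0-.5,rows,.006,True)[0]+.0225,'y top',at(c,cols,a[1]+y0-.5,.006,True)[1]-.0225)
E
```

```text
w1 [ 398  138   44   41 1402]
x from right edge 0.5571107089013345 y from bottom edge -0.06670953109628272 base: x left 0.5610782617522863 y top -0.07112003386529453
w9 [ 395  177   62   38 1834]
x from right edge 0.5562172768886567 y from bottom edge -0.04272451848461414 base: x left 0.5623480551599469 y top -0.07102967807103591
```

Emit:
drive_tool([
  [0.25, 4, -2, 0, 0],
  [0.25, 0, 0, -30, 0],
  [0.25, 0, 0, -40, 0],
  [0.25, 0, 0, -30, 0],
  [0.25, 0, 0, -20, 0],
  [0.25, 0, 0, -10, 0],
  [0.25, 0, 0, 0, 0],
  [0.25, 0, 0, 0, 0],
  [0.6, 0, 0, 0, 0],
  [0.6, 0, 0, 0, 0],
  [0.6, 0, 0, 0, 0],
  [0.6, 0, 0, 0, 0],
  [0.6, 0, 0, 0, 0],
  [0.6, 0, 0, 0, 0],
], grip_force=10)

```text
clock: 18.27
position: [0.607, -0.2781, 0.0624]
ee_rot: [2.267, 2.174, 0.001]
force: [1.3, 0.5, 3.8]
width: 0.461
gripper_force: 10.0
```

Emit:
drive_tool([
  [0.6, 0, 0, 15, 0],
  [0.6, 0, 0, 30, 0],
  [0.6, 0, 0, 35, 0],
  [0.6, 0, 0, 20, 0],
  [0.6, -5, 30, 0, 0],
  [0.6, -5, 36, 0, 0],
  [0.6, -5, 36, 0, 0],
  [0.6, -5, 36, 0, 0],
  [0.6, -5, 36, 0, 0],
  [0.6, -5, 36, 0, 0],
  [0.6, -7, 36, 0, 0],
  [0.6, -7, 41, 0, 0],
  [0.6, 0, 0, 0, 0],
  [0.6, 0, 0, 0, 0],
  [0.6, 0, 0, 0, 0],
  [0.6, 0, 0, 0, 0],
])

```text
clock: 19.6
position: [0.5628, 0.0074, 0.1619]
ee_rot: [2.269, 2.171, -0.0]
force: [0.3, -0.2, -0.1]
width: 0.461
gripper_force: 10.0
```

```bash
python3 - <<'E'
from h import *
import pickle
c=get_image('wrist');pickle.dump(c,open('w11.pkl','wb'));o=observe();p=o['position'];print(p,o['width'],o['gripper_force'],c['xyz'],o['force'])
print(px(c,[.563,.01,.006],True),px(c,[p[0],p[1],p[2]-.0624],True),px(c,[p[0],p[1],p[2]+.0416],True))
K=c['image'][80:320,200:460,::-1];cv2.imwrite('pics/w11.png',cv2.resize(K,(650,600),interpolation=2))
E
```

```text
[0.56281991 0.00717055 0.16194503] 0.45887942708221935 9.978740307851695 [0.56592874 0.08957424 0.31978087] [ 0.44928875 -1.32072358 -0.19638697]
(np.float64(328.68673414483084), np.float64(178.05518840493892)) (np.float64(328.8326866818477), np.float64(212.04374154450866)) (np.float64(329.3397725185591), np.float64(292.1833704900845))
```

View pics/w11.png

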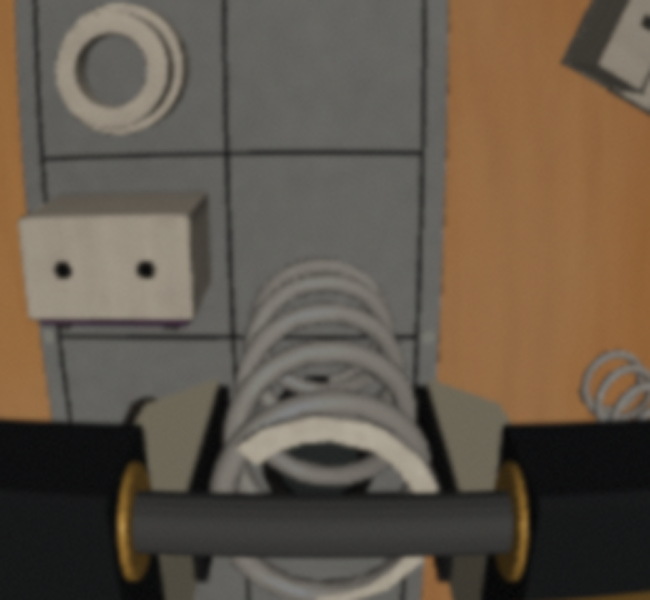

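The tall spring is held upright, with its far base edge at crop (325,262). The square's corners are at about (229,153), (423,152), (236,337) and (418,337).

```bash
python3 - <<'E'
from h import *
import pickle
c=pickle.load(open('w11.pkl','rb'))
g=lambda x,y,z:at(c,200+x/2.5,80+y/2.5,z,True)[:2].round(4)
print('sq',np.mean([g(*p,.006) for p in [(229,153),(423,152),(236,337),(418,337)]],0))
print('base far edge',g(325,262,.0995),'sides',g(247,345,.0995),g(402,345,.0995),'top edge',g(325,418,.2035))
print('block',g(108,267,.055))
E
```

```text
sq [0.565025 0.008975]
base far edge [0.5646 0.0285] sides [0.5396 0.0033] [0.5871 0.0011] top edge [0.5641 0.0303]
block [0.4853 0.0181]
```

Emit:
drive_tool([
  [0.6, 1, 2, -20, 0],
  [0.6, 0, 0, -30, 0],
  [0.6, 0, 0, -20, 0],
  [0.6, 0, 0, -14, 0],
  [0.6, 0, 0, -6, 0],
  [0.6, 0, 0, -2, 0],
  [0.6, 0, 0, 0, 0],
  [0.6, 0, 0, 0, 0],
  [0.6, 0, 0, -1, 0],
  [0.6, 0, 0, 0, 0],
  [0.6, 0, 0, 0, 0],
])

```text
clock: 20.57
position: [0.564, 0.0112, 0.0693]
ee_rot: [2.267, 2.174, 0.001]
force: [0.0, -0.5, -1.3]
width: 0.462
gripper_force: 10.0
```

Emit:
drive_tool([
  [0.6, 0, 0, -1, 0],
  [0.6, 0, 0, 0, 0],
  [0.6, 0, 0, 0, 0],
])

```text
clock: 20.82
position: [0.5637, 0.0111, 0.0682]
ee_rot: [2.268, 2.174, 0.001]
force: [-0.6, -0.2, 5.3]
width: 0.458
gripper_force: 10.0
```

Emit:
drive_tool([
  [0.5, 0, 0, 0, 0],
  [0.45, 0, 0, 0, 0],
  [0.3, 0, 0, 0, 0],
  [0.25, 0, 0, 0, 0],
  [0.25, 0, 0, 0, 0],
  [0.25, 0, 0, 15, 0],
  [0.25, 0, 0, 30, 0],
  [0.25, 0, 0, 35, 0],
  [0.25, 0, 0, 40, 0],
  [0.25, 0, 0, 40, 0],
  [0.25, 0, 0, 20, 0],
  [0.25, -10, 35, 0, 0],
  [0.25, -10, 35, 0, 0],
  [0.25, -10, 35, 0, 0],
  [0.25, -10, 35, 0, 0],
  [0.25, -10, 35, 0, 0],
  [0.25, -10, 35, 0, 0],
  [0.25, -10, 35, 0, 0],
  [0.25, 0, 0, 0, 0],
  [0.25, 0, 0, 0, 0],
])

```text
clock: 22.48
position: [0.4925, 0.2586, 0.2473]
ee_rot: [-2.262, -2.18, 0.001]
force: [0.1, -0.7, 0.1]
width: 0.751
gripper_force: 0.0
```

```bash
python3 - <<'E'
from h import *
import pickle
o=observe();print(o['position'],o['force'])
t=get_image('top');s=get_image('side')
for c,n in((t,'top'),(s,'side')):
    print(n,'tall top/base',np.round([px(c,(.564,.01,z)) for z in(.11,.006)],1))
g=cv2.cvtColor(t['image'],cv2.COLOR_RGB2GRAY)
u,v=map(int,px(t,(.564,.01,.06)))
for r in g[v-20:v+22:2,u-24:u+26:2]: print(' '.join('%3d'%q for q in r))
g=cv2.cvtColor(s['image'],cv2.COLOR_RGB2GRAY)
u,v=map(int,px(s,(.564,.01,.06)));print(u,v)
for r in g[v-45:v+42:3,u-24:u+26:2]: print(' '.join('%3d'%q for q in r))
E
```

```text
[0.4924677  0.25857498 0.24727557] [ 0.13600503 -0.73976178  0.11420799]
top tall top/base [[304.9 185.8]
 [305.8 195.7]]
side tall top/base [[317.3 165.6]
 [316.9 204.6]]
167 166 168 169 170 169 170 173 172 173 170 170 171 172 171 170 171 169 171 171 169 172 170 172 170
170 169 169 170 170 171 171 171 171 169 170 171 170 170 170 171 173 171 172 169 171 169 169 167 169
167 167 168 170 168 167 168 170 168 169 168 168 168 164 170 168 171 169 171 169 168 168 168 162 163
150 149 153 154 152 155 157 162 163 155 160 162 160 156 165 176 162 158 157 156 161 166 159 151 151
146 147 147 145 146 145 147 146 160 191 207 210 207 200 164 146 144 142 140 143 143 148 142 142 138
123 117 111 111 100 120 123 135 209 188 154 144 150 169 202 145 132 124 121 124 120 111 137 139 141
150 149 149 147 120 146 154 211 190 135 148 144 142 140 176 199 152 153 151 150 143 127 150 154 153
150 151 150 150 121 149 170 223 151 140 137 148 138 133 146 193 160 152 154 150 147 118 154 153 153
150 150 151 149 124 150 176 218 137 143 146 134 132 148 151 172 165 150 148 154 145 117 150 150 152
150 153 150 148 124 148 172 
[... 3379 characters left out ...]

147 140 134 118 133 135 136 137 148 140 137 137 135 135 137 142 143 133 137 136 129 120 145 151 149
142 133 113 128 134 136 137 137 133 139 152 154 152 149 144 131 134 136 135 136 116 130 142 145 146
137 126 105 126 129 129 132 133 135 136 135 134 134 134 135 137 136 135 136 131 112 133 140 149 149
129 105 131 133 133 134 131 128 126 124 121 121 115 115 123 128 131 132 135 122 126 134 135 153 167
121 124 135 134 134 134 134 134 134 136 138 136 137 137 135 134 134 130 125 106 124 122 161 177 152
110 133 134 135 135 134 134 135 136 135 137 135 136 136 136 135 134 135 122 120 137 138 145 170 168
131 136 136 136 136 134 135 136 136 136 137 136 136 135 136 135 135 135 112 132 136 148 148 142 157
```

Standing upright in both views. One numeric check from above for centring, since time is plentiful.

Emit:
drive_tool([
  [0.25, 6, -37, 3, 0],
  [0.25, 7, -37, 3, 0],
  [0.25, 7, -37, 3, 0],
  [0.25, 7, -37, 3, 0],
  [0.25, 7, -37, 3, 0],
  [0.25, 7, -37, 3, 0],
  [0.25, 7, -37, 3, 0],
  [0.25, 7, -37, 3, 0],
  [0.25, 7, -37, 3, 0],
  [0.25, 0, 0, 0, 0],
  [0.25, 0, 0, 0, 0],
  [0.25, 0, 0, 0, 0],
  [0.25, 0, 0, 0, 0],
])

```text
clock: 23.67
position: [0.5553, -0.0763, 0.2745]
ee_rot: [-2.267, -2.174, -0.0]
force: [-0.8, -0.5, -0.3]
width: 0.75
gripper_force: 0.0
```

```bash
python3 - <<'E'
from h import *
import pickle
c=get_image('wrist');pickle.dump(c,open('w12.pkl','wb'));print(observe()['position'],c['xyz'])
g=cv2.cvtColor(c['image'],cv2.COLOR_RGB2GRAY).astype(int)
for z in(.11,.006): print(np.round(px(c,(.564,.01,z),True),1))
u,v=map(int,px(c,(.564,.01,.06),True));print(u-60,v-54)
for r in g[v-54:v+56:3,u-60:u+62:3]: print(''.join('%4d'%q for q in r))
E
```

```text
[ 0.55540754 -0.07580995  0.27450944] [0.55842588 0.00566187 0.43244023]
[333.7  97.1]
[332.4  98.2]
273 43
 104 103 103 153 158 114 111 104 105 104  76 105 108 105 106 105 106 107 107 106 108 108 108 107 108 109 108 108 108 103  88 108 105 114 115 116 116 116 116 116 114
 102 103 115 157 141 127  96 103 105 105  78 104 107 106 105 105 106 107 107 107 108 108 107 107 107 106 109 110 110 102  87 107 103 114 116 115 116 116 115 117 116
 105 119 157 157  97 142  83 104 105 105  78 103 105 105 107 106 106 107 108 107 106 107 105 105 105 106 108 108 109 101  87 106 106 115 117 114 116 116 115 116 116
 146 159 158 117 116 115  92 106 107 104  80 106 105 104 106 107 106 105 107 107 107 106 106 104 106 107 107 106 107 101  85 107 100 114 116 115 115 116 117 116 116
 153 146 104 115 129  77 104 105 104 105  78 105 104 104 106 106 106 106 105 106 106 105 107 105 107 108 106 106 107 102  88 106 107 114 117 116 114 116 117 117 117
 100 101 140 124  74 101 105 104 104 104  77 104 103 104 105 106 108 108 105 107 108 106 104 105 106 106 107 107 107 101  88 107 112 115 118 116 115 115 118 117 117
 1
[... 4412 characters left out ...]
 108 107 121 121 122 122 123 124 121 121
 106 106 107 106 107 105 106 107 107 106  79 103 105 103 105 106  98  62  29  18  25  54  90 106 107 109 109 108 108  97 100 109 112 121 122 121 122 122 123 122 121
 106 107 104 105 106 107 107 107 106 104  80 105 104 104 104  91  32  12  15  15  17  14  21  76 106 107 108 107 108  87 101 112 121 121 121 121 121 123 123 120 121
 102  98 101 104 105 106 107 106 104 105  77 102 105 106 102  42  16  16  20  24  21  20  20  25  92 108 108 108 108  86 100 110 120 121 121 122 122 122 123 120 119
  44  35  55 100 108 106 105 104 105 104  76 102 105 105  74  16  18  35  42  42  42  40  26  19  51 103 109 109 107  88 102 107 117 121 121 122 121 122 123 120 120
```

```bash
python3 - <<'E'
from h import *
import pickle
c=pickle.load(open('w12.pkl','rb'))
g=cv2.cvtColor(c['image'],cv2.COLOR_RGB2GRAY).astype(np.uint8)
A=lambda u,v,z:at(c,u,v,z,True)[:2].round(4)
# block top face mask
def comp(th,box,inv=False):
    x0,y0,x1,y1=box;s=g[y0:y1,x0:x1];m=((s<th) if inv else (s>th)).astype(np.uint8)
    n,l,st,ce=cv2.connectedComponentsWithStats(m);i=1+np.argmax(st[1:,4])
    cn=max(cv2.findContours((l==i).astype(np.uint8),0,1)[0],key=cv2.contourArea)[:,0]+[x0,y0]
    return cn
b=comp(140,(215,70,300,125));print('block',cv2.minAreaRect(np.array([A(*p,.055) for p in b],np.float32)))
r=comp(135,(220,0,300,66));P=[A(*p,.036) for p in r];print('small',cv2.minEnclosingCircle(np.array(P,np.float32)),r.min(0),r.max(0))
P=[A(*p,.022) for p in r];print('if large',cv2.minEnclosingCircle(np.array(P,np.float32)))
l=comp(60,(300,135,365,200),True);P=np.array([A(*p,.055) for p in l],np.float32);print('loupe',cv2.minEnclosingCircle(P),l.min(0),l.max(0))
t=comp(112,(306,72,358,120));P=np.array([A(*p,.11) for p in t],np.float32);print('tall',cv2.minEnclosingCircle(P),t.min(0),t.max(0))
print('slim px',px(c,(.4803,-.0665,.036),True))
u,v=map(int,px(c,(.4803,-.0665,.036),True))
for q in g[v-24:v+26:2,u-40:u+42:2]: print(''.join('%4d'%w for w in q))
print(u-40,v-24)
E
```

```text
block ((0.4828552305698395, 0.01803111471235752), (0.03781525045633316, 0.062325768172740936), 87.70233154296875)
small ((0.48954999446868896, 0.08675000071525574), 0.024283980950713158) [253  26] [289  61]
if large ((0.4870864450931549, 0.0895235538482666), 0.025099357590079308)
loupe ((0.5580999851226807, -0.0661499947309494), 0.023894168436527252) [313 141] [348 178]
tall ((0.5638983249664307, 0.014401739463210106), 0.022275017574429512) [314  73] [355 114]
slim px (np.float64(271.35139089521283), np.float64(160.0742349474191))
 122 122 123 122 118 105 105 101  77  99 106 107 107 106 106 106 105 107 107 106 105 106 107 106 105 105 105 107 106 107 106 107 107 107 106 105  79  97 105 103 105
 122 123 123 122 120 111 106 102  78 100 107 107 108 107 106 105 105 106 106 106 106 106 106 107 106 106 106 106 106 105 105 106 106 107 105 104  78  96 105 105 105
 123 123 122 122 122 113 106 102  76 101 107 106 107 106 105 105 106 106 106 105 105 107 106 107 107 107 106 105 105 105 104 107 106 107 105 104  77  97 105 105 105
 122 122 122 123 122 112 105 103  76  96 105 105 105 106 105 105 107
[... 2869 characters left out ...]
 105 105 105  85  82 106 107 106
 125 125 124 124 125 123 110 103 101  79  93 103 102 104 104 104 106 105 105 104 105 105 106 105 105 106 107 104 105 105 106 106 105 105 107 106  94  85 106 106 105
 124 125 126 125 126 124 116 102 101  80  93 103 103 102 104 104 105 106 104 103 104 105 105 106 105 107 104 105 105 104 106 107 106 105 105 106  97  85 105 104 105
 123 125 125 125 127 124 116 102 102  84  87  96  95  95  95  95  96  97  95  95  95  96  97  96  95  95  95  95  95  95  96  97  96  93  95  96  87  76  94  94  95
 124 124 125 125 124 124 117 103 102  80  65  68  69  69  68  68  70  69  69  68  69  68  69  68  70  69  69  69  69  68  70  70  71  69  69  71  63  56  69  69  70
231 136
```

Measured from above:
- Tall spring: within about 3 mm of its square's centre.
- Slim spring: within about 2 mm.
- Ring stack: about 3–5 mm towards the block.

I'll regrasp the large ring gently and slide the stack +4 mm in y.

Emit:
drive_tool([
  [0.28, -13, 33, 0, 0],
  [0.28, -13, 33, 0, 0],
  [0.28, -14, 33, 0, 0],
  [0.28, -14, 33, 0, 0],
  [0.28, -14, 34, 0, 0],
  [0.28, 0, 0, 0, 0],
  [0.28, 0, 0, 0, 0],
  [0.28, 0, 0, 0, 0],
  [0.28, 0, 0, 0, 0],
], grip_force=6)

```text
clock: 24.47
position: [0.4879, 0.0883, 0.2749]
ee_rot: [2.268, 2.173, 0.0]
force: [0.6, -0.8, 0.4]
width: 0.72
gripper_force: 0.0
```

Emit:
drive_tool([
  [0.28, 0, 2, -40, 0],
  [0.28, 0, 0, -40, 0],
  [0.28, 0, 0, -40, 0],
  [0.28, 0, 0, -40, 0],
  [0.28, 0, 0, -40, 0],
  [0.28, 0, 0, -30, 0],
  [0.28, 0, 0, -20, 0],
  [0.28, 0, 0, -13, 0],
  [0.28, 0, 0, 0, 0],
  [0.28, 0, 0, 0, 0],
  [0.28, 0, 0, 0, 0],
])

```text
clock: 25.38
position: [0.4885, 0.0903, 0.0125]
ee_rot: [2.269, 2.172, 0.001]
force: [0.5, -0.6, -0.1]
width: 0.721
gripper_force: 0.0
```

Emit:
drive_tool([
  [0.4, -1, 0, 0, 0],
  [0.6, 0, 0, 0, 0],
  [0.6, 0, 0, 0, 0],
  [0.6, 0, 0, 0, 0],
  [0.6, 0, 0, 0, 0],
  [0.6, 0, 1, 0, 0],
  [0.6, 0, 1, 0, 0],
  [0.6, 0, 1, 0, 0],
  [0.6, 0, 1, 0, 0],
  [0.6, 0, 0, 0, 0],
  [0.6, 0, 0, 0, 0],
  [0.45, 0, 0, 0, 0],
  [0.28, 0, 0, 0, 0],
  [0.28, 0, 0, 0, 0],
  [0.28, 0, 0, 0, 0],
  [0.28, 0, 0, 20, 0],
  [0.28, 0, 0, 40, 0],
  [0.28, 0, 0, 40, 0],
  [0.28, 0, 0, 0, 0],
  [0.28, 0, 0, 0, 0],
])

```text
clock: 27.05
position: [0.4879, 0.0959, 0.1136]
ee_rot: [2.266, 2.175, 0.007]
force: [0.1, -0.2, -0.8]
width: 0.723
gripper_force: 0.0
```

```bash
python3 - <<'E'
from h import *
import pickle
c=get_image('wrist');print(observe()['position'],c['xyz'])
g=cv2.cvtColor(c['image'],cv2.COLOR_RGB2GRAY)
u,v=map(int,px(c,(.487,.093,.03),True));print(u,v,u-48,v-48)
for q in g[v-48:v+46:3,u-48:u+50:3]: print(''.join('%4d'%w for w in q))
E
```

```text
[0.48678499 0.09580216 0.11216556] [0.49035243 0.1776362  0.27162826]
327 206 279 158
  99  56  99 100 100  99 100 100 100 101 100 101 100  99 100 100 101 102 101 100 100  99  99  99  99  99  99  99  99  99  99  71  86
  99  60 101 100 100 100 100 101 100 101 100 100 100 101 101 101 102 101 102 101  99  99  99  99  98 100 101 100  98  98  98  72  88
 100  56 101 101 101 100 100 100 100  99 101  99  99 100 102 102 101 102 101 102 100  98  98  98  98  98  98  99  98  97  98  70  88
 100  62 101 101 102 100 100 100 100 100  99 100  99 100 101 100 100 100 100  99  99  99  99  98  97  98  98  98  99 100  98  74  92
  99  59  98 101 101 101 100 100 100 100  99 100 102 101 100  99  99  99  99  98  98 100  99 100  99  99  98  98  99  99  98  68  93
  99  64  97  99 100 100 100  99 100  99  98  99  96  90  91  93  97  97  98  96  98 100  99 100 100 100  99  98  98  98  97  63  92
 101  64  94  99  98 101  99  99  98  98  94  87  89 111 123 139 145 140 129 121 104  97  98 101 101 101  99  99  98  99  98  65  98
 101  65  93  99  98 100 100 100  99  92  82 116 143 149 150 145 141 140 142 146 14
[... 2541 characters left out ...]
 91  91  90  91  91  91  57  83  87
  97  95  56  64  68  67  66  66  66  65  65  63  63  63  63  63  62  62  61  62  63  64  63  64  64  66  66  71  73  73  46  70  74
  96  97  63  93  96  97  96  97  98  98  99  97  97  98  97  97  96  96  97  98  98  98  97  97  98  99  99  99  99  99  56  95 100
  98  97  65  91  97  97  96  96  97  98  97  98  96  98  97  96  97  96  96  96  97  97  98  97  99  99  98  99  99  98  57  97  99
  96  97  72  91  97  98  97  95  96  97  98  97  96  97  98  97  96  98  98  98  97  97  98  98  98  98  97  98  97  99  61  99 101
  96  96  77  83  99  97  99  96  97  97  97  99  97  97  97  99  98  98  97  98  97  98  98  99  98  97  96  98  98  97  63 100  98
```

```bash
python3 - <<'E'
from h import *
c=get_image('wrist')
A=lambda u,v,z:at(c,u,v,z,True)[:2].round(4)
print('large far edge-26',A(327,175.5,.022)-[0,.026],'sides',A(297.5,203,.022),A(357,203,.022))
print('small far/near',A(327,184.5,.036),A(327,235,.036),'sides',A(303,210,.036),A(355.5,210,.036))
print('near line',A(327,239,.006))
o=observe();print(o['position'],o['width'])
E
```

```text
large far edge-26 [0.4863 0.0915] sides [0.4603 0.0946] [0.5108 0.0925]
small far/near [0.4862 0.1136] [0.4844 0.0703] sides [0.466  0.0932] [0.5083 0.0914]
near line [0.4835 0.0524]
[0.48605896 0.09558282 0.11131131] 0.7248496608654111
```

```bash
python3 -c "
from cell import arm
print(arm.sign_off())"
```

```text
the job is handed in; nothing more can be done
None
```

The job is handed in at about 27 s. By my last measurements, the ring stack is within about 1 mm of its square's centre, the slim spring within about 2 mm and the tall spring within about 3–5 mm, all standing; the block and loupe were not touched.

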